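Lock the lint trap cover and swing its keeper across

ROBOT

A 6-joint arm with a two-finger parallel gripper is mounted at the origin on the work surface. World frame = base frame: x ahead of the robot, y to its left, z up, the work surface at z = 0. Lengths are in m, angles in rad, forces in N, time in s.
With the tool pointing down it reaches from about 0.25 to 0.725 m from the base axis. Payload 4 kg.
Tool frame: the origin (TCP) lies on the centre line of the jaws, within the pads' length; the fingertips stand 14 mm ahead of it and the grasp point (between the pads) lies 5 mm behind it; z points along the fingers, x is the direction in which the jaws open and shut, and the axes are right-handed (so a half turn about z gives the same grasp; the last joint's range is limited). The gripper opens to 85 mm and grips with 20 to 120 N. Pads are 22 mm wide; open, the fingers measure 114 mm over their backs; the gripper's body (76 mm by 85 mm) begins 54 mm behind the grasp point. The pads swing forward as they close: fully open they stand 13 mm farther back than shut.
Start: joints at [1.123, 0.241, 0.005, 1.335, 0, 1.571], TCP at [0.216, 0.451, 0.245] pointing down, gripper open.
Joint ranges: [-2.72, 2.72], [-1.05, 1.87], [-1.09, 1.28], [-1.99, 2.15], [-1.42, 1.44], [-3.14, 3.14]. Speed limits (rad/s): [2.79, 2.79, 3.14, 3.14, 3.14, 3.14].

INTERFACE

Orientations are given as a unit quaternion [x, y, z, w].
In Python, from workcell import bot gives the robot as it stands.
- The arm moves only by the tool play_rows, never from a script. Its argument "motion" is a list of rows, each an object with "fingers": the closure, from -1 (fully open) to 1 (shut), so that 0 is half open; "translation": the shift along the tool's x, y, z in cm, a list of three; "roll": the turn about the tool's z in degrees. A call has 1 to 20 rows; each row is the pose to reach, as a shift and turn from the pose commanded when the call began, along the tool's axes at that moment; what a row does not reach only later rows make up. A row lasts 1/12 s, in which the tool goes at most 41.7 mm and 7.16 degrees, less where a joint would pass 70% of its speed; a pose out of reach is approached as far as the arm can. A call with a gripper value outside its range is refused whole. The fingers move at their own pace and stop on an object; the grip force is fixed at half the most. Time passes only in rows, so rows that repeat a pose let the fingers close. It gives the time, the measured TCP pose, the force and the opening at its end, in the units of the state.
- bot.get_obs(): the state, without advancing time (a new reading comes with each control period).
- bot.camera(name): name is "side" or "top" or "wrist"; returns a dict with "pixels" (400x640x3 uint8, red, green, blue), "intrinsics" (3x3 intrinsics, pixels), "world_to_cam" (4x4, takes a point from world to camera coordinates). Camera axes: x right, y down, z forward; pixel columns grow to the right and rows downward; lengths in m; the calibration is good to about 2 mm. A picture is of the moment at which its call begins. There is no depth.
- bot.job_done(): hands the job in, once; it reports no verdict.
The state is a dict: "clock": time; "joint_pos": joint angles; "joint_vel": joint speeds; "tau": joint torques, N m; "eef_pos": TCP position; "tool_rot": TCP orientation; "ft_force": force on the tool from outside, world axes, zero at the start; "ft_torque": the same for the moment, N m; "grip_width": finger opening in m.
Only numpy, scipy, OpenCV 4.12 (cv2) and the standard library are available. Lean on these libraries where they do the work, as an engineer would, in place of code of your own. Each camera call takes 0.05 s, during which the arm holds its last target. There are 200 camera calls.

TASK

Close up the washer's lint trap on the shelf, pushing with a fingertip only: first push the cover round by one of its arms, clockwise seen from above, until its red arm points at the yellow tab; then push the orange keeper arm clockwise until it lies across the middle of the cover, straight over its hub. Push gently and do not pinch or lift anything; leave the detergent tub, the scoop and the peg basket where they stand, and finish clear of everything.

Things in the scene. Friction and masses are not known exactly. Their poses are not given: they have to be found in the camera images.
- trap: Round lint trap, fixed to the shelf on a grey base plate (130 x 290 x 8 mm). Origin: on the shelf surface, on the cover's vertical turning axis; z up. Yellow lock tab along its -y, 98 to 116 mm from the axis, 16 mm wide. Grey keeper post along its +y, 125 mm from the axis, 28 mm thick, 75 mm high. Clear bowl under the cover: 112 mm across, up to 34 mm high.
- cover (a joint): Angle of the white cover about the vertical axis at the trap's origin, rad. 0 = red arm points exactly at the yellow tab (the trap's -y); grows clockwise seen from above. Starts between -1.9 and -1.0, limits -2.2 and 0.6. No click or stop at 0: it stays where it is left (friction about 0.07 N m, so about 1 N at an arm).
- cover_lift (a joint): How far the cover is raised off its seat, m; 0 = seated. It rests there by its weight (170 g) and could be lifted 30 mm, which must not be done. Cover: disc 104 mm across, top 42 mm above the shelf; hub 38 mm across, top 66 mm; three radial arms 120 degrees apart, one red, two white.
- keeper (a joint): Angle of the orange keeper arm about its vertical post, rad. 0 = it points from the post along the trap's -y, straight over the cover's hub; grows clockwise seen from above; at -1.57 it points along the trap's +x. Starts between -1.95 and -1.35, limits -2.1 and 0.6. No stop at 0: it stays where it is left (friction about 0.07 N m).
- lock_tab (a point): Middle of the top of the yellow lock tab, 66 mm above the shelf.
- red_tip (a point): Top of the outer end of the cover's red arm, 85 mm from the cover's axis, 66 mm above the shelf. Each of the three arms is 12 mm wide, reaches 85 mm from the axis (33 mm past the disc) and stands from 38 to 66 mm above the shelf.
- keeper_tip (a point): Top of the free end of the orange keeper, 135 mm from the post's axis, 100 mm above the shelf. The keeper is 14 mm wide and lies 76 to 100 mm above the shelf, 10 mm above the cover's arms, and passes over them freely. Its round end at the post is 34 mm across, with a rivet up to 105 mm.
- tub: Bystander: closed squat detergent tub, white and green with a blue lid, 106 mm across, 80 mm high, 0.5 kg, loose. Origin: centre of its underside.
- scoop: Bystander: blue plastic scoop lying loose, cup 70 x 55 x 36 mm, with a flat handle along its -x to 124 mm from the origin. Origin: centre of the cup's underside.
- basket: Bystander: stainless basket of clothes pegs, loose, 100 (x) x 140 (y) x 70 mm high, 0.4 kg. Origin: centre of its underside.

How it is judged:
On the way, in this order (a step that is already met when the one before it is completed fails the run):
1. the cover is turned until its red arm points at the yellow tab (within 8 degrees), the keeper still swung aside (value of joint cover between -0.14 and 0.14 rad and value of joint keeper below -0.9 rad), for 0.2 s.
2. the keeper lies across the hub (within 8 degrees), the red arm still at the tab (value of joint cover between -0.14 and 0.14 rad and value of joint keeper between -0.14 and 0.14 rad), for 0.2 s.
At the end, for the whole second after the job is handed in: The red arm points at the yellow tab and the keeper lies straight over the hub, each within 0.14 rad (8 degrees) and at rest; the cover is seated (raised less than 4 mm); tub, scoop and basket are within 20 mm of where they stood (all of step 2 and velocity of joint cover between -0.05 and 0.05 rad/s and velocity of joint keeper between -0.05 and 0.05 rad/s and value of joint cover_lift below 0.004 m and distance of each of tub, scoop, basket from where it was at the start of the episode below 0.02 m); the robot touches nothing.
It fails at once if the cover is lifted off its seat by more than 6 mm (value of joint cover_lift above 0.006 m).
It fails at once if the fingers pinch or force the trap, its cover or keeper (more than 30 N) (contact force between the fingers and trap above 30 N).
It fails at once if the tub is shoved, lifted or tipped (moved 20 mm or tilted 0.25 rad) (distance of tub from where it was at the start of the episode above 0.02 m or angle between tub's own z axis and vertical above 0.25 rad).
It fails at once if the scoop is shoved, lifted or tipped (moved 20 mm or tilted 0.25 rad) (distance of scoop from where it was at the start of the episode above 0.02 m or angle between scoop's own z axis and vertical above 0.25 rad).
It fails at once if the basket is shoved, lifted or tipped (moved 20 mm or tilted 0.25 rad) (distance of basket from where it was at the start of the episode above 0.02 m or angle between basket's own z axis and vertical above 0.25 rad).
It also fails if it takes over 51 s, if anything falls off the work surface, if the arm or the gripper's body presses on something with over 40 N, if the wrist force passes 120 N, or if a joint passes its speed limit or range.

## Working session

There is one attempt and no reset: what is moved stays moved. The work goes in short steps, Python scripts to look and compute and a tool call to move; the robot and the scene stay as the last step left them, time stands still between calls to the robot, and variables do not carry over. Pictures are saved under pics/ and viewed, about 8 in all and at most 12, crops included, and the job is handed in when it is done.

Besides the shell and the picture viewer there is one more tool, called after "Request:" as name(argument=value, ...), one argument or row to a line, values as JSON. play_rows: Moves the arm, as the interface text tells. Its arguments: {"type":"object","properties":{"motion":{"type":"array","items":{"type":"object","properties":{"fingers":{"type":"number"},"translation":{"type":"array","items":{"type":"number"}},"roll":{"type":"number"}}}}},"required":["motion"]}

```bash
mkdir -p pics
cat > h.py <<'E'
import numpy as np, cv2
from workcell import bot
def snap(n,f):
    c=bot.camera(n); np.savez('pics/'+f+'.npz',K=c['intrinsics'],T=c['world_to_cam'],p=c['pixels'])
    cv2.imwrite('pics/'+f+'.png',c['pixels'][:,:,::-1]); return c
def ray(f,u,v,z):
    d=np.load('pics/'+f+'.npz'); K,T=d['K'],d['T']
    r=T[:3,:3].T@np.linalg.inv(K)@[u,v,1]; o=-T[:3,:3].T@T[:3,3]
    return o+r*(z-o[2])/r[2]
def proj(f,P):
    d=np.load('pics/'+f+'.npz'); q=d['T']@np.append(P,1); q=d['K']@q[:3]; return q[:2]/q[2]
E
python3 - <<'E'
from h import *
snap('top','top0'); snap('side','side0')
o=bot.get_obs(); print({k:np.round(v,3) for k,v in o.items()})
E
```

```text
{'clock': np.float64(0.1), 'joint_pos': array([1.123, 0.241, 0.004, 1.335, 0.   , 1.571]), 'joint_vel': array([-0.001, -0.002,  0.005,  0.002,  0.   ,  0.002]), 'tau': array([ 1.0000e-03, -3.7314e+01,  2.5301e+01,  1.1000e-02,  0.0000e+00,
        0.0000e+00]), 'eef_pos': array([0.216, 0.45 , 0.244]), 'tool_rot': array([ 0.846,  0.532, -0.001,  0.   ]), 'ft_force': array([1.143, 1.187, 0.463]), 'ft_torque': array([ 0.041,  0.009, -0.042]), 'grip_width': np.float64(0.085)}
```

View pics/top0.png

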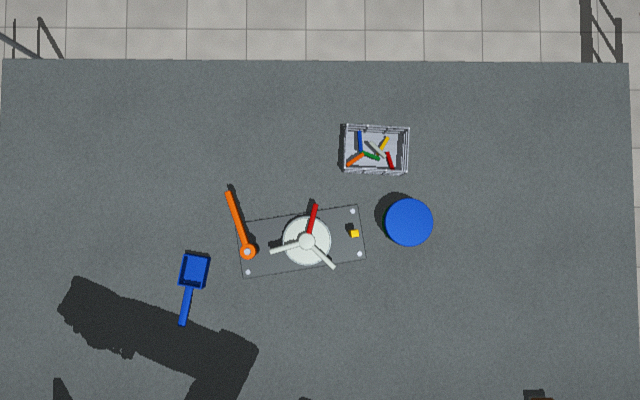

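View pics/side0.png

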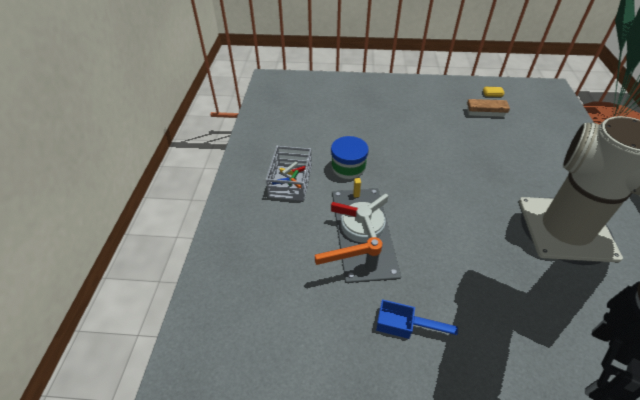

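The top view shows the red arm tip at about (314,204), the hub at (307,241), the yellow tab at (354,233), the keeper pivot at (248,252), the keeper tip at (229,190), the tub at (409,222), the basket at (376,149) and the scoop at (190,275). I'll enlarge it for better readings.

Run:
```python
from h import *
im=cv2.imread('pics/top0.png')[170:290,210:370]
cv2.imwrite('pics/crop0.png',cv2.resize(im,None,fx=5,fy=5,interpolation=cv2.INTER_CUBIC))
for n,u,v,z in [('hub',307,241,.066),('tab',354,233,.066),('piv',248,252,.105),('ktip',229,190,.1),('red',314,204,.066),('tub',409,222,.08),('bas',341,124,.07),('bas',345,172,.07),('bas',409,128,.07),('bas',408,175,.07),('scoop',195,271,.036),('sc',181,326,0.01)]:
    print(n,np.round(ray('top0',u,v,z),3))
d=np.load('pics/top0.npz');print(-d['T'][:3,:3].T@d['T'][:3,3])
```

```text
hub [0.521 0.029 0.066]
tab [ 0.538 -0.074  0.066]
piv [0.5   0.152 0.105]
ktip [0.63  0.194 0.1  ]
red [0.602 0.014 0.066]
tub [ 0.562 -0.192  0.08 ]
bas [ 0.779 -0.046  0.07 ]
bas [ 0.672 -0.054  0.07 ]
bas [ 0.771 -0.197  0.07 ]
bas [ 0.666 -0.193  0.07 ]
scoop [0.454 0.28  0.036]
sc [0.326 0.317 0.01 ]
[0.56029266 0.01857486 1.00660757]
```

View pics/crop0.png

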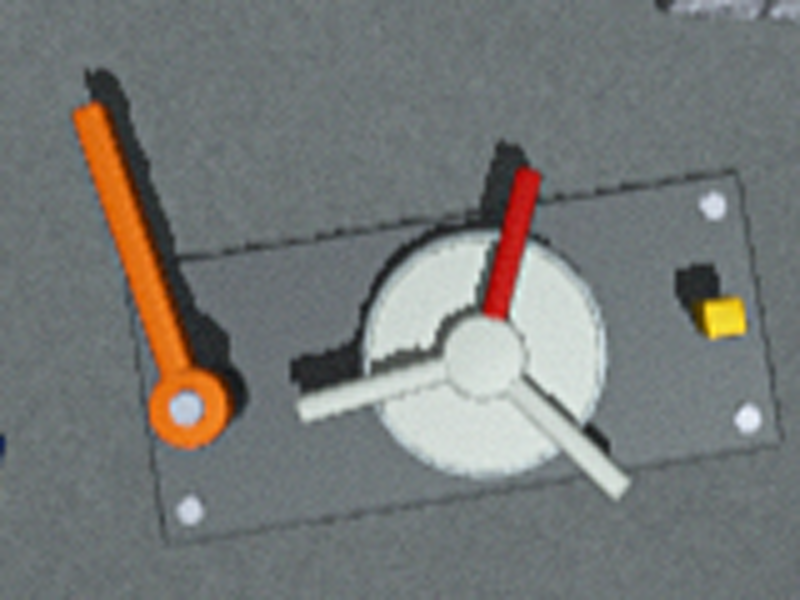

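The crop puts the hub at (307,241.4), the red tip at (315.8,204), the tab at (354.8,233.4), the keeper pivot at (247,251.6) and its tip at (227.7,191.5). The distances agree with the given sizes: hub to tab 105 mm, hub to post 125 mm. Next I'll build a row helper.

```bash
cat >> h.py <<'E'
from scipy.spatial.transform import Rotation as R
def rows(targets,cmd=None):
    """targets: (x,y,z,world angle deg of tool x) -> rows relative to cmd pose (x,y,z,ang)"""
    if cmd is None:
        o=bot.get_obs(); x=R.from_quat(o['tool_rot']).as_matrix()[:,0]
        cmd=[*o['eef_pos'],np.degrees(np.arctan2(x[1],x[0]))]; print('cmd',np.round(cmd,4))
    t=np.radians(cmd[3]); X=np.array([np.cos(t),np.sin(t),0]); Y=np.array([np.sin(t),-np.cos(t),0])
    for q in targets:
        d=(np.array(q[:3])-cmd[:3])*100
        print([float(round(v,2)) for v in (d@X,d@Y,-d[2])],round(float((cmd[3]-q[3]+180)%360-180),1))
def finger(C,a,r,d,z,off=180):
    t=np.radians(a); p=np.array(C)+r*np.array([np.cos(t),np.sin(t)])+d*np.array([-np.sin(t),np.cos(t)])
    return (*p,z,a+off)
E
python3 - <<'E'
from h import *
g=lambda u,v,z:ray('top0',210+(u+.5)/5-.5,170+(v+.5)/5-.5,z)
hub=g(485,357,.066);disc=g(484.5,352,.042);red=g(529,172,.066);tab=g(726,313,.066);piv=g(187,408,.105);kt=g(88,108,.1)
a=lambda p:np.degrees(np.arctan2(p[1],p[0]))
print(hub,disc,tab,piv);C=(hub+disc)[:2]/2
print('trap dir',a(hub-piv),a(tab-hub),a(tab-piv),np.linalg.norm((hub-piv)[:2]),'red',a(red-hub),np.linalg.norm((red-hub)[:2]),'keep',a(kt-piv),np.linalg.norm((kt-piv)[:2]))
# side check
for n,P in [('hub',hub),('red',red),('piv',piv),('kt',kt),('tab',tab)]: print(n,proj('side0',P))
rows([(*finger(C,-11,.068,.032,.2))])
E
```

```text
File "<stdin>", line 9
    rows([(*finger(C,-11,.068,.032,.2))])
           ^^^^^^^^^^^^^^^^^^^^^^^^^^^
SyntaxError: cannot use starred expression here
```

Run:
```python
from h import *
g=lambda u,v,z:ray('top0',210+(u+.5)/5-.5,170+(v+.5)/5-.5,z)
hub=g(485,357,.066);disc=g(484.5,352,.042);red=g(529,172,.066);tab=g(726,313,.066);piv=g(187,408,.105);kt=g(88,108,.1)
a=lambda p:np.degrees(np.arctan2(p[1],p[0]))
print(hub,disc,tab,piv);C=(hub+disc)[:2]/2
print('trap dir',a(hub-piv),a(tab-hub),a(tab-piv),np.linalg.norm((hub-piv)[:2]),'red',a(red-hub),np.linalg.norm((red-hub)[:2]),'keep',a(kt-piv),np.linalg.norm((kt-piv)[:2]))
for n,P in [('hub',hub),('red',red),('piv',piv),('kt',kt),('tab',tab)]: print(n,proj('side0',P))
rows([finger(C,-11,.068,.032,.2)])
```

```text
[0.52110527 0.03015562 0.066     ] [0.52234011 0.03067609 0.042     ] [ 0.54010118 -0.07551429  0.066     ] [0.50180743 0.15394402 0.105     ]
trap dir -81.13926679124184 -79.8089889397584 -80.52536297724195 0.1252835769554135 red -13.401057200584129 0.08321371498526804 keep 19.000392690501272 0.1330993901779702
hub [364.41166258 210.203628  ]
red [332.06327297 202.74494145]
piv [374.84055548 241.4889872 ]
kt [315.86281971 255.84162183]
tab [357.0881951  179.89241394]
cmd [ 0.2163  0.4502  0.2445 64.3438]
[-19.8, 51.48, 4.45] -104.7
```

Request:
play_rows(
  motion=[
    {"fingers": 1,"roll": -35,"translation": [-6.6,17.2,1.5]},
    {"fingers": 1,"roll": -35,"translation": [-6.6,17.2,1.5]},
    {"fingers": 1,"roll": -35,"translation": [-6.6,17.2,1.5]},
    {"fingers": 1,"roll": -35,"translation": [-6.6,17.2,1.5]},
    {"fingers": 1,"roll": -35,"translation": [-6.6,17.2,1.5]},
    {"fingers": 1,"roll": -70,"translation": [-13.2,34.3,3]},
    {"fingers": 1,"roll": -70,"translation": [-13.2,34.3,3]},
    {"fingers": 1,"roll": -70,"translation": [-13.2,34.3,3]},
    {"fingers": 1,"roll": -70,"translation": [-13.2,34.3,3]},
    {"fingers": 1,"roll": -70,"translation": [-13.2,34.3,3]},
    {"fingers": 1,"roll": -105,"translation": [-19.8,51.5,4.4]},
    {"fingers": 1,"roll": -105,"translation": [-19.8,51.5,4.4]},
    {"fingers": 1,"roll": -105,"translation": [-19.8,51.5,4.4]},
    {"fingers": 1,"roll": -105,"translation": [-19.8,51.5,4.4]},
    {"fingers": 1,"roll": -105,"translation": [-19.8,51.5,4.4]},
    {"fingers": 1,"roll": -105,"translation": [-19.8,51.5,4.4]},
    {"fingers": 1,"roll": -105,"translation": [-19.8,51.5,4.4]},
    {"fingers": 1,"roll": -105,"translation": [-19.8,51.5,4.4]},
    {"fingers": 1,"roll": -105,"translation": [-19.8,51.5,4.4]},
  ],
)

```text
clock: 1.68
eef_pos: [0.5943, 0.0499, 0.2011]
tool_rot: [0.094, 0.996, -0.0, -0.001]
ft_force: [0.3, 0.4, -0.2]
grip_width: 0.0003
```

Run:
```python
from h import *
snap('wrist','w1'); C=(.5217,.0304)
rows([finger(C,-12,.068,.032,.062)])
print(np.round(bot.get_obs()['joint_pos'],2),bot.get_obs()['grip_width'])
d=np.load('pics/w1.npz')
for s in [(.0145,.011),(-.0145,.011),(.0145,-.011),(-.0145,-.011)]:
    pass
```

```text
cmd [5.943000e-01 5.020000e-02 2.014000e-01 1.693095e+02]
[-0.11, -0.24, 13.94] 1.3
[ 0.08  0.45  0.2   1.31  0.   -1.3 ] 0.0002511000835139395
```

View pics/w1.png

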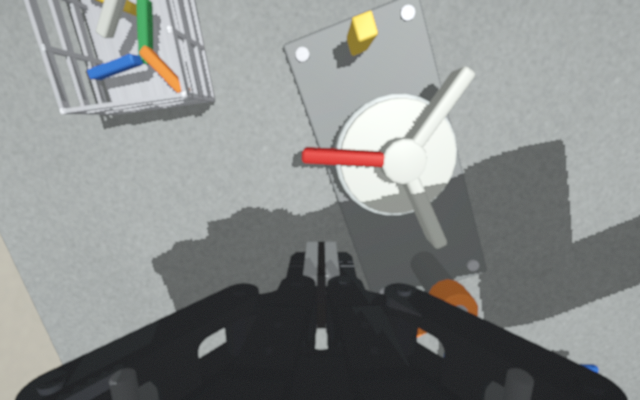

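The wrist view shows the closed fingers coming down beside the red arm (tip at (305,156)), with clear space below. I'll descend next.

Request:
play_rows(
  motion=[
    {"fingers": 1,"roll": 1,"translation": [0,0,4]},
    {"fingers": 1,"roll": 1,"translation": [0,0,7]},
    {"fingers": 1,"roll": 1,"translation": [0,0,10]},
    {"fingers": 1,"roll": 1,"translation": [0,0,12]},
    {"fingers": 1,"roll": 1,"translation": [0,0,13]},
    {"fingers": 1,"roll": 1,"translation": [0,0,13.9]},
    {"fingers": 1,"roll": 1,"translation": [0,0,13.9]},
    {"fingers": 1,"roll": 1,"translation": [0,0,13.9]},
  ],
)

```text
clock: 2.4
eef_pos: [0.5955, 0.0497, 0.0633]
tool_rot: [0.101, 0.995, 0.0, 0.001]
ft_force: [-0.0, 0.7, 0.4]
grip_width: -0.0002
```

Run:
```python
from h import *
C=(.5217,.0304); z=.062
rows([finger(C,-12,.068,.026,z),finger(C,-12,.068,.022,z)]+[finger(C,a,.068,.018,z) for a in np.r_[-12:-76:17j]]+[finger(C,-76,.068,.018,z)])
print(bot.get_obs()['ft_force'])
```

```text
cmd [5.955000e-01 4.970000e-02 6.330000e-02 1.683605e+02]
[0.02, -0.83, 0.13] 0.4
[0.03, -1.23, 0.13] 0.4
[0.03, -1.63, 0.13] 0.4
[-0.08, -2.1, 0.13] 4.4
[-0.15, -2.59, 0.13] 8.4
[-0.19, -3.08, 0.13] 12.4
[-0.19, -3.57, 0.13] 16.4
[-0.16, -4.06, 0.13] 20.4
[-0.1, -4.55, 0.13] 24.4
[0.0, -5.03, 0.13] 28.4
[0.13, -5.5, 0.13] 32.4
[0.3, -5.96, 0.13] 36.4
[0.49, -6.41, 0.13] 40.4
[0.72, -6.85, 0.13] 44.4
[0.98, -7.27, 0.13] 48.4
[1.26, -7.67, 0.13] 52.4
[1.57, -8.05, 0.13] 56.4
[1.91, -8.4, 0.13] 60.4
[2.28, -8.73, 0.13] 64.4
[2.28, -8.73, 0.13] 64.4
[-0.01563447  0.71727011  0.38394129]
```

Request:
play_rows(
  motion=[
    {"fingers": 1,"roll": 0,"translation": [0,-0.6,0.1]},
    {"fingers": 1,"roll": 0,"translation": [0,-1.0,0.1]},
    {"fingers": 1,"roll": 0,"translation": [0,-1.35,0.1]},
    {"fingers": 1,"roll": 0.4,"translation": [0,-1.6,0.1]},
    {"fingers": 1,"roll": 4.4,"translation": [-0.1,-2.1,0.1]},
    {"fingers": 1,"roll": 8.4,"translation": [-0.15,-2.6,0.1]},
    {"fingers": 1,"roll": 12.4,"translation": [-0.2,-3.1,0.1]},
    {"fingers": 1,"roll": 16.4,"translation": [-0.2,-3.6,0.1]},
    {"fingers": 1,"roll": 20.4,"translation": [-0.15,-4.05,0.1]},
    {"fingers": 1,"roll": 24.4,"translation": [-0.1,-4.55,0.1]},
    {"fingers": 1,"roll": 28.4,"translation": [0,-5.0,0.1]},
    {"fingers": 1,"roll": 32.4,"translation": [0.15,-5.5,0.1]},
    {"fingers": 1,"roll": 32.4,"translation": [0.15,-5.5,0.1]},
    {"fingers": 1,"roll": 32.4,"translation": [0.15,-5.5,0.1]},
  ],
)

```text
clock: 3.57
eef_pos: [0.5825, -0.0048, 0.0617]
tool_rot: [0.375, 0.927, 0.0, 0.0]
ft_force: [0.5, 0.1, 1.0]
grip_width: 0.0
```

Run:
```python
from h import *
w=snap('wrist','w2')['pixels']; t=snap('top','t2')['pixels']
cv2.imwrite('pics/c2.png',np.hstack([cv2.resize(w,(400,250)),cv2.resize(t[165:290,210:410],(400,250))])[:,:,::-1])
C=(.5217,.0304); z=.062
rows([finger(C,a,.068,.018,z) for a in np.r_[-44:-80:10j]])
print(bot.get_obs()['ft_force'])
```

```text
cmd [ 5.826000e-01 -4.400000e-03  6.150000e-02  1.359986e+02]
[-0.0, 0.08, -0.05] -0.0
[-0.11, -0.4, -0.05] 4.0
[-0.19, -0.89, -0.05] 8.0
[-0.23, -1.38, -0.05] 12.0
[-0.23, -1.87, -0.05] 16.0
[-0.21, -2.36, -0.05] 20.0
[-0.15, -2.84, -0.05] 24.0
[-0.05, -3.33, -0.05] 28.0
[0.08, -3.8, -0.05] 32.0
[0.24, -4.26, -0.05] 36.0
[ 0.53103651 -0.30638066 -0.15996616]
```

View pics/c2.png

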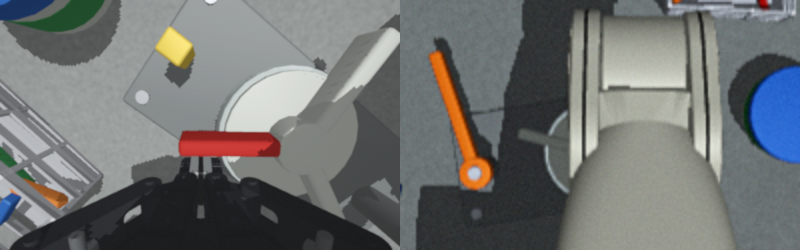

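The wrist crop shows the red arm lying flat against the fingertips, from (180,143) to (280,145) and parallel to the jaw axis, so it is at about -44°. The yellow tab is ahead at (174,47). I'll continue the sweep.

Request:
play_rows(
  motion=[
    {"fingers": 1,"roll": 4,"translation": [-0.1,-0.4,0]},
    {"fingers": 1,"roll": 8,"translation": [-0.2,-0.9,0]},
    {"fingers": 1,"roll": 12,"translation": [-0.2,-1.4,0]},
    {"fingers": 1,"roll": 16,"translation": [-0.2,-1.9,0]},
    {"fingers": 1,"roll": 20,"translation": [-0.2,-2.35,0]},
    {"fingers": 1,"roll": 24,"translation": [-0.15,-2.85,0]},
    {"fingers": 1,"roll": 28,"translation": [-0.05,-3.3,0]},
    {"fingers": 1,"roll": 32,"translation": [0.1,-3.8,0]},
    {"fingers": 1,"roll": 35,"translation": [0.2,-4.15,0]},
    {"fingers": 1,"roll": 35,"translation": [0.2,-4.15,0]},
    {"fingers": 1,"roll": 35,"translation": [0.2,-4.15,0]},
  ],
)

```text
clock: 4.58
eef_pos: [0.5522, -0.0327, 0.0614]
tool_rot: [0.636, 0.772, 0.0, 0.0]
ft_force: [0.4, 0.5, -0.2]
grip_width: 0.0002
```

Run:
```python
from h import *
snap('wrist','w3')
C=(.5217,.0304)
rows([finger(C,-80.5,.068,.018,.0615)])
print(bot.get_obs()['ft_force'])
for p in [(*C,.066),(C[0]+.085*np.cos(np.radians(-80.5)),C[1]+.085*np.sin(np.radians(-80.5)),.066),(.5402,-.0752,.066)]: print(proj('w3',p))
```

```text
cmd [ 5.52200e-01 -3.26000e-02  6.14000e-02  1.01051e+02]
[-0.07, -0.17, -0.01] 1.6
[ 0.91322945 -0.38369005 -0.99112996]
[485.13615055 237.72352531]
[277.11943334 232.33146191]
[222.50664597 232.81136329]
```

View pics/w3.png

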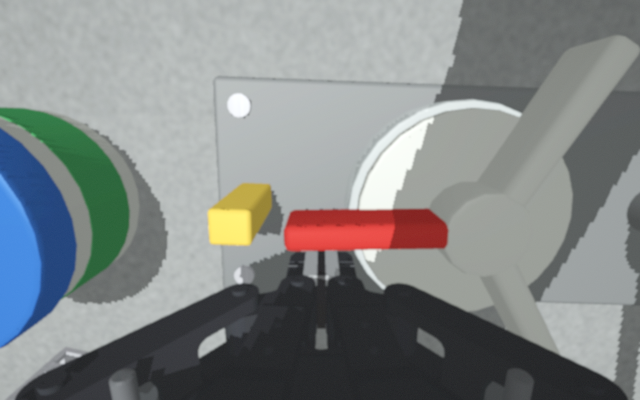

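The top face of the red arm lies along v≈235, with the hub at (487,236) and the tab at (230,228). The arm is about 1.6° short of the tab, which matches the tool angle and is well inside 8°. I'll back off, raise the tool and go to the far side of the keeper.

Request:
play_rows(
  motion=[
    {"fingers": 1,"roll": 0,"translation": [0,0.8,0]},
    {"fingers": 1,"roll": 0,"translation": [0,1.8,0]},
    {"fingers": 1,"roll": 0,"translation": [0,2.5,-2]},
    {"fingers": 1,"roll": 0,"translation": [0,2.5,-6]},
    {"fingers": 1,"roll": 0,"translation": [0,2.5,-10]},
    {"fingers": 1,"roll": 0,"translation": [0,2.5,-14]},
    {"fingers": 1,"roll": 0,"translation": [0,2.5,-14]},
    {"fingers": 1,"roll": 0,"translation": [0,2.5,-14]},
  ],
)

```text
clock: 5.3
eef_pos: [0.5795, -0.0278, 0.2049]
tool_rot: [0.636, 0.772, 0.002, 0.003]
ft_force: [-0.9, -0.4, -0.3]
grip_width: 0.0001
```

Run:
```python
from h import *
P=(.5018,.154)
rows([finger(P,19,.1,.04,.2),finger(P,19,.1,.04,.096)])
```

```text
cmd [ 5.795000e-01 -2.780000e-02  2.049000e-01  1.010061e+02]
[24.68, 5.19, 0.49] -98.0
[24.68, 5.19, 10.89] -98.0
```

Request:
play_rows(
  motion=[
    {"fingers": 1,"roll": -42,"translation": [12,2.5,0.5]},
    {"fingers": 1,"roll": -42,"translation": [12,2.5,0.5]},
    {"fingers": 1,"roll": -42,"translation": [12,2.5,0.5]},
    {"fingers": 1,"roll": -42,"translation": [12,2.5,0.5]},
    {"fingers": 1,"roll": -42,"translation": [12,2.5,0.5]},
    {"fingers": 1,"roll": -98,"translation": [24.7,5.2,0.5]},
    {"fingers": 1,"roll": -98,"translation": [24.7,5.2,0.5]},
    {"fingers": 1,"roll": -98,"translation": [24.7,5.2,0.5]},
    {"fingers": 1,"roll": -98,"translation": [24.7,5.2,0.5]},
    {"fingers": 1,"roll": -98,"translation": [24.7,5.2,0.5]},
    {"fingers": 1,"roll": -98,"translation": [24.7,5.2,0.5]},
    {"fingers": 1,"roll": -98,"translation": [24.7,5.2,0.5]},
    {"fingers": 1,"roll": -98,"translation": [24.7,5.2,0.5]},
    {"fingers": 1,"roll": -98,"translation": [24.7,5.2,0.5]},
    {"fingers": 1,"roll": -98,"translation": [24.7,5.2,4.5]},
    {"fingers": 1,"roll": -98,"translation": [24.7,5.2,8]},
    {"fingers": 1,"roll": -98,"translation": [24.7,5.2,10]},
    {"fingers": 1,"roll": -98,"translation": [24.7,5.2,10.9]},
    {"fingers": 1,"roll": -98,"translation": [24.7,5.2,10.9]},
    {"fingers": 1,"roll": -98,"translation": [24.7,5.2,10.9]},
  ],
)

```text
clock: 6.97
eef_pos: [0.5807, 0.2244, 0.0917]
tool_rot: [-0.165, 0.986, -0.0, -0.001]
ft_force: [0.2, 0.4, 1.0]
grip_width: 0.0003
```

Run:
```python
from h import *
P=(.5018,.154); z=.096
w=snap('wrist','w4')['pixels']; t=snap('top','t4')['pixels']
cv2.imwrite('pics/c4.png',np.hstack([cv2.resize(w,(400,250)),cv2.resize(t[165:290,210:410],(400,250))])[:,:,::-1])
rows([finger(P,19,.1,d,z) for d in (.032,.026,.021,.018)]+[finger(P,a,.1,.018,z) for a in np.r_[17:-28:16j]])
print(bot.get_obs()['ft_force'])
```

```text
cmd [ 5.821000e-01  2.249000e-01  9.390000e-02 -1.610427e+02]
[-0.1, -0.89, -0.21] -0.0
[-0.1, -1.49, -0.21] -0.0
[-0.1, -1.99, -0.21] -0.0
[-0.1, -2.29, -0.21] -0.0
[-0.15, -2.64, -0.21] 2.0
[-0.22, -3.17, -0.21] 5.0
[-0.25, -3.7, -0.21] 8.0
[-0.26, -4.23, -0.21] 11.0
[-0.24, -4.76, -0.21] 14.0
[-0.19, -5.29, -0.21] 17.0
[-0.11, -5.82, -0.21] 20.0
[-0.01, -6.34, -0.21] 23.0
[0.12, -6.86, -0.21] 26.0
[0.28, -7.37, -0.21] 29.0
[0.46, -7.87, -0.21] 32.0
[0.67, -8.35, -0.21] 35.0
[0.91, -8.83, -0.21] 38.0
[1.17, -9.3, -0.21] 41.0
[1.45, -9.75, -0.21] 44.0
[1.76, -10.18, -0.21] 47.0
[0.10635241 0.80683788 0.48819456]
```

View pics/c4.png

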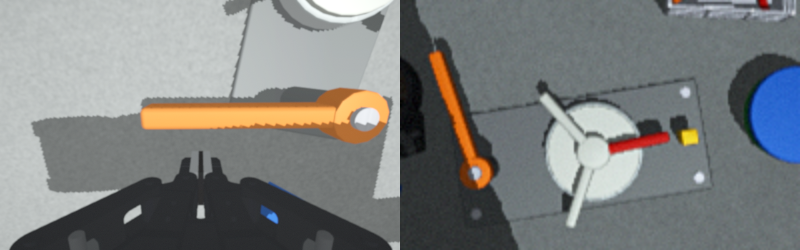

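The top crop shows the red arm pointing at the tab. The wrist crop shows the orange keeper just ahead of the fingertips and parallel to the jaws, with nothing in between. I'll push the keeper now.

Request:
play_rows(
  motion=[
    {"fingers": 1,"roll": 0,"translation": [-0.1,-0.7,-0.1]},
    {"fingers": 1,"roll": 0,"translation": [-0.1,-1.2,-0.1]},
    {"fingers": 1,"roll": 0,"translation": [-0.1,-1.6,-0.1]},
    {"fingers": 1,"roll": 0,"translation": [-0.1,-2.0,-0.1]},
    {"fingers": 1,"roll": 0,"translation": [-0.1,-2.3,-0.1]},
    {"fingers": 1,"roll": 2,"translation": [-0.15,-2.6,-0.1]},
    {"fingers": 1,"roll": 5,"translation": [-0.2,-3.2,-0.1]},
    {"fingers": 1,"roll": 8,"translation": [-0.25,-3.7,-0.1]},
    {"fingers": 1,"roll": 11,"translation": [-0.25,-4.25,-0.1]},
    {"fingers": 1,"roll": 14,"translation": [-0.25,-4.8,-0.1]},
    {"fingers": 1,"roll": 17,"translation": [-0.2,-5.3,-0.1]},
    {"fingers": 1,"roll": 20,"translation": [-0.1,-5.8,-0.1]},
    {"fingers": 1,"roll": 23,"translation": [0,-6.35,-0.1]},
    {"fingers": 1,"roll": 26,"translation": [0.1,-6.85,-0.1]},
    {"fingers": 1,"roll": 29,"translation": [0.3,-7.4,-0.1]},
    {"fingers": 1,"roll": 32,"translation": [0.45,-7.9,-0.1]},
    {"fingers": 1,"roll": 35,"translation": [0.65,-8.35,-0.1]},
    {"fingers": 1,"roll": 38,"translation": [0.9,-8.85,-0.1]},
    {"fingers": 1,"roll": 38,"translation": [0.9,-8.85,-0.1]},
    {"fingers": 1,"roll": 38,"translation": [0.9,-8.85,-0.1]},
  ],
)

```text
clock: 8.73
eef_pos: [0.6011, 0.1374, 0.0934]
tool_rot: [0.165, 0.986, -0.0, 0.0]
ft_force: [-0.5, 0.2, -0.2]
grip_width: -0.0
```

Run:
```python
from h import *
P=(.5018,.154); z=.096
rows([finger(P,a,.1,.018,z) for a in np.r_[-19:-79:21j]])
print(bot.get_obs()['ft_force'])
```

```text
cmd [6.011000e-01 1.374000e-01 9.340000e-02 1.609807e+02]
[-0.07, 0.14, -0.26] -0.0
[-0.15, -0.38, -0.26] 3.0
[-0.2, -0.91, -0.26] 6.0
[-0.23, -1.45, -0.26] 9.0
[-0.23, -1.98, -0.26] 12.0
[-0.2, -2.51, -0.26] 15.0
[-0.14, -3.04, -0.26] 18.0
[-0.05, -3.56, -0.26] 21.0
[0.06, -4.08, -0.26] 24.0
[0.2, -4.6, -0.26] 27.0
[0.37, -5.1, -0.26] 30.0
[0.56, -5.6, -0.26] 33.0
[0.78, -6.08, -0.26] 36.0
[1.02, -6.55, -0.26] 39.0
[1.29, -7.01, -0.26] 42.0
[1.58, -7.46, -0.26] 45.0
[1.9, -7.89, -0.26] 48.0
[2.24, -8.3, -0.26] 51.0
[2.59, -8.69, -0.26] 54.0
[2.97, -9.07, -0.26] 57.0
[3.37, -9.42, -0.26] 60.0
[-0.45187113  0.19039833 -0.1547208 ]
```

Request:
play_rows(
  motion=[
    {"fingers": 1,"roll": 3,"translation": [-0.15,-0.4,-0.1]},
    {"fingers": 1,"roll": 6,"translation": [-0.2,-0.9,-0.1]},
    {"fingers": 1,"roll": 9,"translation": [-0.25,-1.45,-0.1]},
    {"fingers": 1,"roll": 12,"translation": [-0.25,-2.0,-0.1]},
    {"fingers": 1,"roll": 15,"translation": [-0.2,-2.5,-0.1]},
    {"fingers": 1,"roll": 18,"translation": [-0.15,-3.05,-0.1]},
    {"fingers": 1,"roll": 21,"translation": [-0.05,-3.55,-0.1]},
    {"fingers": 1,"roll": 24,"translation": [0.05,-4.1,-0.1]},
    {"fingers": 1,"roll": 27,"translation": [0.2,-4.6,-0.1]},
    {"fingers": 1,"roll": 30,"translation": [0.35,-5.1,-0.1]},
    {"fingers": 1,"roll": 33,"translation": [0.55,-5.6,-0.1]},
    {"fingers": 1,"roll": 36,"translation": [0.8,-6.1,-0.1]},
    {"fingers": 1,"roll": 39,"translation": [1.0,-6.55,-0.1]},
    {"fingers": 1,"roll": 42,"translation": [1.3,-7.0,-0.1]},
    {"fingers": 1,"roll": 45,"translation": [1.6,-7.45,-0.1]},
    {"fingers": 1,"roll": 48,"translation": [1.9,-7.9,-0.1]},
    {"fingers": 1,"roll": 51,"translation": [2.25,-8.3,-0.1]},
    {"fingers": 1,"roll": 54,"translation": [2.6,-8.7,-0.1]},
    {"fingers": 1,"roll": 54,"translation": [2.6,-8.7,-0.1]},
    {"fingers": 1,"roll": 54,"translation": [2.6,-8.7,-0.1]},
  ],
)

```text
clock: 10.4
eef_pos: [0.5481, 0.0641, 0.0945]
tool_rot: [0.594, 0.804, 0.0, 0.0]
ft_force: [-0.6, -0.5, -0.2]
grip_width: -0.0002
```

Run:
```python
from h import *
P=(.5018,.154); z=.096
snap('wrist','w5')
rows([finger(P,a,.1,.018,z) for a in (-73,-76,-79,-80.5)])
print(bot.get_obs()['ft_force'])
for a in (-73,-80.5): print(proj('w5',(P[0]+.135*np.cos(np.radians(a)),P[1]+.135*np.sin(np.radians(a)),.1)))
```

```text
cmd [5.483000e-01 6.420000e-02 9.450000e-02 1.070548e+02]
[-0.05, -0.02, -0.15] 0.1
[-0.13, -0.55, -0.15] 3.1
[-0.18, -1.08, -0.15] 6.1
[-0.2, -1.34, -0.15] 7.6
[ 0.13566447  1.16056579 -0.24495125]
[232.10201358 237.79523335]
[231.91466175 195.48408583]
```

View pics/w5.png

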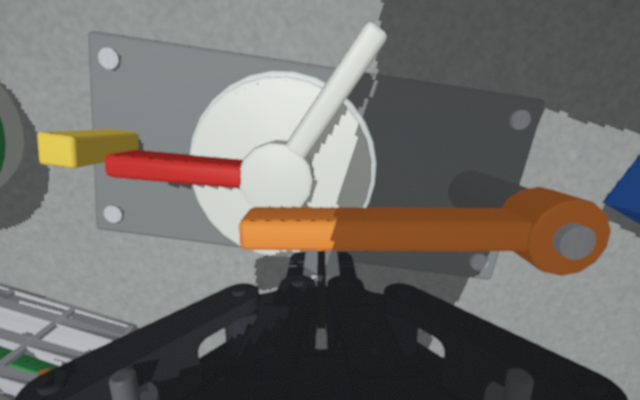

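The keeper lies flat on the fingertips with its tip at (241,234), about 7° short of the hub, and the cover is unmoved. I'll make the last push.

Request:
play_rows(
  motion=[
    {"fingers": 1,"roll": 2,"translation": [-0.1,-0.35,-0.1]},
    {"fingers": 1,"roll": 4,"translation": [-0.15,-0.7,-0.1]},
    {"fingers": 1,"roll": 6,"translation": [-0.2,-1.05,-0.1]},
    {"fingers": 1,"roll": 7.5,"translation": [-0.2,-1.35,-0.1]},
    {"fingers": 1,"roll": 7.5,"translation": [-0.2,-1.35,-0.1]},
    {"fingers": 1,"roll": 7.5,"translation": [-0.2,-1.35,-0.1]},
    {"fingers": 1,"roll": 7.5,"translation": [-0.2,-1.35,-0.1]},
    {"fingers": 1,"roll": 7.5,"translation": [-0.2,-1.35,-0.1]},
  ],
)

```text
clock: 11.12
eef_pos: [0.5359, 0.0583, 0.0953]
tool_rot: [0.646, 0.763, 0.0, 0.0]
ft_force: [-0.1, 0.1, 0.8]
grip_width: 0.0
```

Run:
```python
from h import *
snap('wrist','w6'); rows([finger((.5018,.154),-80.5,.1,.018,.096)])
```

```text
cmd [5.35900e-01 5.82000e-02 9.52000e-02 9.94851e+01]
[0.01, 0.02, -0.08] -0.0
```

View pics/w6.png

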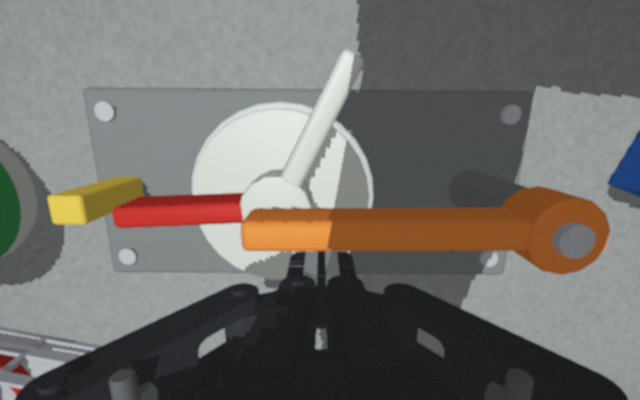

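The keeper is now parallel to the base plate edges and overlaps the hub at (275,205); perspective shifts it slightly. I'll back off, raise the tool, move aside and check from above.

Request:
play_rows(
  motion=[
    {"fingers": 1,"roll": 0,"translation": [0,0.8,0]},
    {"fingers": 1,"roll": 0,"translation": [0,1.8,0]},
    {"fingers": 1,"roll": 0,"translation": [0,3,0]},
    {"fingers": 1,"roll": 0,"translation": [0,3.5,-3]},
    {"fingers": 1,"roll": 0,"translation": [0,3.5,-7]},
    {"fingers": 1,"roll": 0,"translation": [0,3.5,-11]},
    {"fingers": 1,"roll": 0,"translation": [0,3.5,-14]},
    {"fingers": 1,"roll": 0,"translation": [4,3,-14]},
    {"fingers": 1,"roll": 0,"translation": [8,0,-14]},
    {"fingers": 1,"roll": 0,"translation": [12,-2,-14]},
    {"fingers": 1,"roll": 0,"translation": [16,-4,-14]},
    {"fingers": 1,"roll": 0,"translation": [20,-6,-14]},
    {"fingers": 1,"roll": 0,"translation": [24,-8,-14]},
    {"fingers": 1,"roll": 0,"translation": [28,-10,-14]},
    {"fingers": 1,"roll": 0,"translation": [30,-12,-14]},
    {"fingers": 1,"roll": 0,"translation": [30,-12,-14]},
    {"fingers": 1,"roll": 0,"translation": [30,-12,-14]},
    {"fingers": 1,"roll": 0,"translation": [30,-12,-14]},
  ],
)

```text
clock: 12.67
eef_pos: [0.3683, 0.3348, 0.2354]
tool_rot: [0.646, 0.764, 0.0, 0.0]
ft_force: [0.8, -0.2, 0.3]
grip_width: -0.0004
```

Run:
```python
from h import *
t=snap('top','t7')['pixels']
cv2.imwrite('pics/c7.png',cv2.resize(t[120:290,210:440],None,fx=3.4,fy=3.4,interpolation=cv2.INTER_CUBIC)[:,:,::-1])
a=np.load('pics/top0.npz')['p'].astype(int)
for n,s in [('tub',np.s_[190:255,370:440]),('bas',np.s_[115:185,335:415]),('scoop',np.s_[245:335,165:215])]:
    m=[np.argwhere((np.ptp(i[s],axis=2)>60)).mean(0) for i in (a,t.astype(int))]; print(n,m)
```

```text
tub [array([31.86392743, 38.43169691]), array([31.87865886, 38.39169771])]
bas [array([36.85028249, 34.72033898]), array([36.89693593, 34.69637883])]
scoop [array([35.25779275, 25.91659646]), array([34.97161779, 26.58372753])]
```

View pics/c7.png

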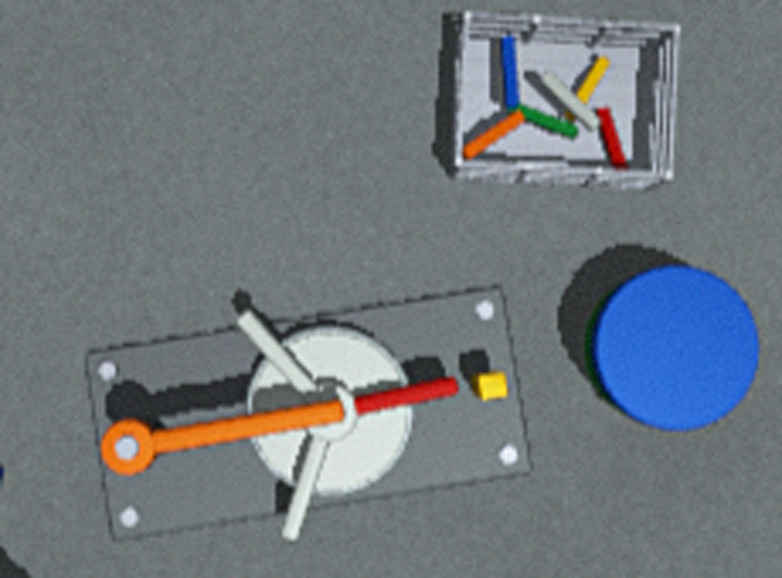

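The picture shows the keeper from (125,448) to (343,410) over the hub, and the red arm tip at (458,385) next to the tab at (492,385). I'll check the angles numerically.

Run:
```python
from h import *
g=lambda u,v,z:ray('t7',210+(u+.5)/3.4-.5,120+(v+.5)/3.4-.5,z)
a=lambda p:np.degrees(np.arctan2(p[1],p[0]))
print('keeper',a(g(343,410,.1)-g(125,448,.105)),'red',a(g(458,385,.066)-np.array([.5211,.0302,.066])), a(g(458,385,.066)-g(360,403,.066)),'want -80.5')
o=bot.get_obs();print(o['eef_pos'],np.abs(o['joint_vel']).max())
```

```text
keeper -80.34848948436546 red -78.02640712022136 -79.74325374969108 want -80.5
[0.36888512 0.33418631 0.23536953] 0.028690616448633424
```

Both are within about 2.5° of the target and the tool is clear, so I'm handing in.

```bash
python3 -c "
from workcell import bot
print(bot.job_done())"
```

```text
the job is handed in; nothing more can be done
None
```

I closed the lint trap and handed the job in at about 12.7 s of the 51 s allowed. With the fingers shut, I first pushed the red arm about 67° clockwise to the yellow tab. Then I pushed the orange keeper about 99° clockwise until it lay over the hub.

**Angles:** in the last top picture the keeper is at -80.3° and the red arm between -78.0° and -79.7°, depending on which points I measured from. The target direction is -80.5°, so the keeper is on target and the red arm is 1 to 2.5° short, inside the 8° limit.

**Bystanders:** the tub and the basket have not moved (under 0.1 px). The scoop reading differs by about 0.7 px, or 2 mm; I did not trace why, but the fingers never came down near it.

**Forces and clearance:** the force readings, taken at the end of each move, stayed at about 1.5 N or less and never showed clear contact. I did not measure the cover's seating directly, but nothing lifted it and it looks seated in the pictures. The tool finished about 0.24 m up, touching nothing.

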